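# Tilt the emery stick out of the hooded dust tray

### The job

Swing the magnifier lamp aside so that it no longer hangs over the dust tray, then tilt the long emery stick up out of the tray's mouth, drawing its far end out from under the hood. Finish while holding the stick still in the gripper, every part of it at least 5 cm above the top of the hood and touching nothing but the gripper; leave the lamp aside and the other things on the bench and on the hood where they are.

Things in the scene. Friction and masses are not known exactly. Their poses are not given: they have to be found in the camera images.
- tray: Fixed grey steel dust tray. Origin: on the bench under the centre of its open mouth; x along the tray from hood to mouth (away from the robot, turned up to 0.3 rad), z up. Inside floor 8 mm above the bench; inside y -65 to 65, x -223 to 75 mm. Walls 3 mm thick. Mouth open above: x -75 to 75 (150 x 130 mm), its end wall (x = 75) 50 mm and side walls 30 mm high from the bench.
- lip (a point): Middle of the front lower edge of the hood's roof (tray x = -75), 60 mm above the bench. The hood covers the tray from here back to x = -226, with closed sides and back; its flat roof is 4 mm thick, top 64 mm above the bench. A black hose stub 40 mm across sticks out 50 mm at the back.
- stick_center (a point): Centre (half-way up) of the emery stick: flat wooden bar 240 x 24 x 12 mm, about 60 g, flat on the tray's floor, roughly along the tray. x along the bar to the bare wooden end in the mouth, y across, z up. The other 140 mm, mostly under the hood, are wrapped in grey emery. Longer than the mouth and its diagonal, so it comes out tilted, bare end first.
- stick_outer (a point): Middle of the stick's bare end face (120 mm from its centre along +x), in the mouth, about 10 to 35 mm short of the end wall
- stick_inner (a point): Middle of the stick's emery-covered end face (120 mm from its centre along -x), under the hood
- lamp_arm (a joint): Swing of the lamp arm about its upright post: starts at 0 to 0.3 with the lamp head over the mouth and grows, to 1.7 at its stop, as the head swings anticlockwise (seen from above) away from the robot and out to the left. Light friction (0.12 N m); stays where it is left.
- lamp_pivot (a point): On the axis of the lamp's upright post, 200 mm above the bench; the post is 22 mm thick (caps to 36 mm) on a round foot 100 mm across, to the tray's left
- lamp_knob (a point): Middle of the upright round black knob on the lamp arm: 18 mm across, standing from the arm's top (213 mm above the bench) up to 258 mm, 200 mm from the pivot axis. Grip it from above, or push it, to swing the arm. The arm is a flat bar 22 mm wide.
- lamp_head (a point): Centre of the round white lamp head with its lens: 104 mm across, 24 mm thick, from 189 to 213 mm above the bench, 288 mm from the pivot axis
- jar: amber glass jar with steel cap, 56 mm across, 70 mm tall; bystander; origin at the centre of its underside
- hammer: hammer lying on the bench to the right of the tray; bystander; origin under its middle
- scriber: screwdriver-like scriber with a dark wooden handle, lying on the bench; bystander; origin under its middle
- tin: round brass tin, 48 mm across, 18 mm tall, standing on the hood's roof; bystander; origin at the centre of its underside
- lamp: The lamp's fixed foot and post, which carry the arm; origin on the bench, on the post's axis
There are look-alikes about, which are no part of the job. Leave any blue or red look-alike of the part that bears stick_center alone.

How it is judged (in metres and radians):
On the way, in this order (a step that is already met when the one before it is completed fails the run):
1. the lamp has been swung aside: its head's centre is more than 150 mm, seen from above, from the mouth's centre (horizontal distance between lamp_head and tray above 0.15 m), for 0.2 s.
2. the stick is held tilted through the mouth: its bare end above the hood's top while its other end is still below and behind the hood's lip (z of stick_outer in the frame of tray above 0.066 m and z of stick_inner in the frame of tray below 0.06 m and x of stick_inner in the frame of tray below -0.075 m and contact force between the fingers and stick above 0.5 N), for 0.1 s.
At the end, for the whole second after the job is handed in: The stick is held still (under 30 mm/s) by the fingers, both its ends more than 107 mm above the bench (43 mm above the hood's top), not touching the tray or the lamp; the lamp head's centre is still more than 150 mm, seen from above, from the mouth's centre (height (world z) of each of stick_outer, stick_inner above 0.107 m and contact force between the fingers and stick above 0.5 N and contact force between stick and tray below 0.1 N and contact force between stick and lamp below 0.1 N and linear speed of stick below 0.03 m/s and horizontal distance between lamp_head and tray above 0.15 m); the arm keeps its last pose, push and grip.
It fails at once if a bystander (jar, hammer, scriber or tin) is moved more than 30 mm from its place (distance of any of jar, hammer, scriber, tin from where it was at the start of the episode above 0.03 m).
It also fails if it takes over 54 s, if anything falls off the work surface, if the arm or the gripper's body presses on something with over 40 N, if the wrist force passes 120 N, or if a joint passes its speed limit or range.

### The arm

A 6-joint arm with a two-finger parallel gripper is mounted at the origin on the work surface. World frame = base frame: x ahead of the robot, y to its left, z up, the work surface at z = 0. Lengths are in m, angles in degrees, forces in N, time in s.
With the tool pointing down it reaches from about 0.3 to 0.75 m from the base axis. Payload 8.5 kg.
Tool frame: the origin (TCP) lies at the very end of the fingers, on their centre line; the grasp point (between the pads) lies 19 mm behind it; z points along the fingers, y is the line along which they close (so a half turn about z gives the same grasp; the last joint's range is limited). The gripper opens to 85 mm and grips with 20 to 120 N. Pads are 22 mm wide; open, the fingers measure 114 mm over their backs; the gripper's body (76 mm by 85 mm) begins 54 mm behind the grasp point. The pads swing forward as they close: fully open they stand 13 mm farther back than shut.
Start: joints at [-12.336, 21.807, 74.336, -0, 83.858, -12.336], TCP at [0.55, 0, 0.231] pointing down, gripper open.
Joint ranges: [-178.18, 178.18], [-50.72, 133.34], [12.68, 142.11], [-81.47, 261.47], [9.98, 163.14], [-165.26, 165.26]. Speed limits (degrees/s): [136.94, 136.94, 180, 180, 180, 180].

### API

Orientations are given as a 3x3 rotation matrix whose columns are the frame's x, y, z axes.
In Python, from rig import env, imaging gives the robot as it stands. The module is installed in compiled form; this text tells all that it offers.
- The arm moves only by the tool arm_command, never from a script. Its arguments are lists of equal length, an entry for each row: "turn": the turn, a rotation vector about the tool's x, y, z in units of 5 degrees (1.0 is 5 degrees), a list of three; "xyz": the shift along the tool's x, y, z in units of 50 mm (1.0 is 50 mm), a list of three; "claw": the finger opening in mm, from 0 to 85.4. A call has 1 to 12 rows; each row shifts and turns the commanded pose from where the row before left it, along the tool's axes as they then stand; what a row does not reach is not made up. A row lasts 1/10 s, in which the tool goes at most 50 mm and 8.59 degrees, less where a joint would pass 70% of its speed; a pose out of reach is approached as far as the arm can. A call is refused whole if a number of a shift passes 1 or a number of a turn 1, either way. A call with a gripper value outside its range is refused whole. The fingers move at their own pace and stop on an object; "squeeze" is the grip in N (left out, the last holds). Time passes only in rows, so rows that do not move let the fingers close. It gives the time, the measured TCP pose, the force, the opening and the grip force at its end, in the units of the state.
- env.observe(): the state, without advancing time (a new reading comes with each control period).
- imaging.get_image(name): name is "scene" or "side" or "wrist"; returns (picture, depth): 480x640x3 uint8, blue, green, red; 480x640 float32, m along the optical axis (not along the pixel's ray), 0 where there is no reading.
- imaging.camera_info(name): a dict with "camera_matrix" (3x3 intrinsics, pixels), "rvec" (rotation vector, rad) and "tvec" (3), from world to camera coordinates, as OpenCV has them. Camera axes: x right, y down, z forward; pixel columns grow to the right and rows downward; lengths in m; the calibration is good to about 2 mm. The wrist camera is an equidistant fisheye: a pixel r from the principal point sees the ray r / f radians off the axis. A picture is of the moment at which its call begins: read the wrist's pose just before it. camera_info takes no time and is no camera call; for the wrist camera it gives the pose at the moment of the call.
- env.close_job(): hands the job in; it is judged then, once.
The state is a dict: "time_s": time; "q": joint angles; "qvel": joint speeds; "joint_efforts": joint torques, N m; "position": TCP position; "tool_rot": TCP orientation; "ft_force": force on the tool from outside, world axes, zero at the start; "wrist_torque": the same for the moment, N m; "grip_width": finger opening in m; "gripper_force": force on a finger pad.
Only numpy, scipy, OpenCV 4.12 (cv2) and the standard library are available. Lean on these libraries where they do the work, as an engineer would, in place of code of your own. Each camera call takes 0.05 s, during which the arm holds its last target. There are 200 camera calls.

## Working session

There is one attempt and no reset: what is moved stays moved. The work goes in short steps, Python scripts to look and compute and a tool call to move; the robot and the scene stay as the last step left them, time stands still between calls to the robot, and variables do not carry over. Pictures are saved under pics/ and viewed, at most 10 in all, crops included, and the job is handed in when it is done.

Besides the shell and the picture viewer there is one more tool, called after "Request:" by a JSON object that holds its "op" and its "data". arm_command: Moves the arm, as the interface text tells. Its arguments: {"type":"object","properties":{"turn":{"type":"array"},"xyz":{"type":"array"},"claw":{"type":"array"},"squeeze":{"type":"number"}},"required":["turn","xyz","claw"]}

```bash
mkdir -p pics; cat > h.py <<'E'
import numpy as np, cv2
from rig import env, imaging
def grab(n):
    info=imaging.camera_info(n); im,d=imaging.get_image(n); return im,d,info
def world(u,v,z,info):
    K=np.array(info["camera_matrix"]);R=cv2.Rodrigues(np.array(info["rvec"],float))[0];t=np.array(info["tvec"],float).ravel()
    c=np.stack([(u-K[0,2])/K[0,0]*z,(v-K[1,2])/K[1,1]*z,z],-1)
    return (c-t)@R
def cloud(d,info):
    v,u=np.mgrid[0:480,0:640]; return world(u,v,d.astype(float),info)
E
python3 - <<'E'
from h import *
for n in("scene","side"):
    im,d,i=grab(n); cv2.imwrite(f"pics/{n}0.png",im); np.savez(f"{n}0.npz",d=d,P=cloud(d,i)); print(n,i)
print(env.observe())
E
```

```text
scene {'camera_matrix': array([[454.62167449,   0.        , 319.3225145 ],
       [  0.        , 454.62167449, 238.37611818],
       [  0.        ,   0.        ,   1.        ]]), 'rvec': array([ 2.21265996,  1.14650103, -0.4234612 ]), 'tvec': array([-0.24696399, -0.22626105,  1.24715398])}
side {'camera_matrix': array([[453.43923463,   0.        , 322.6171514 ],
       [  0.        , 453.43923463, 241.81211714],
       [  0.        ,   0.        ,   1.        ]]), 'rvec': array([ 0.03139705, -2.83729378,  1.27916554]), 'tvec': array([0.49157452, 0.15072831, 1.11863768])}
{'time_s': 0.1, 'q': array([-1.23349888e+01,  2.18370809e+01,  7.43779610e+01,  4.20036682e-04,
        8.38577440e+01, -1.23361156e+01]), 'qvel': array([-0.08635581, -0.06867862, -0.07779943, -0.0911447 , -0.02167108,
       -0.02340868]), 'joint_efforts': array([ 3.76895419e-03, -4.49219084e+01, -2.31655884e+01, -2.33104493e-04,
        3.63802450e-03,  7.57992581e-06]), 'position': array([5.49748694e-01, 6.21479497e-05, 2.30788398e-01]), 'tool_rot': array([[-1.87039335e-05,  9.99999232e-01, -1.23947002e-03],
       [ 9.99999961e-01,  1.90491427e-05,  2.78502342e-04],
       [ 2.78525739e-04, -1.23946477e-03, -9.99999193e-01]]), 'ft_force': array([-0.36660679, -0.67815966,  0.40765774]), 'wrist_torque': array([-0.01285355, -0.02988645, -0.02378874]), 'gripper_force': 0.0, 'grip_width': 0.08525780950506733}
```

View pics/scene0.png

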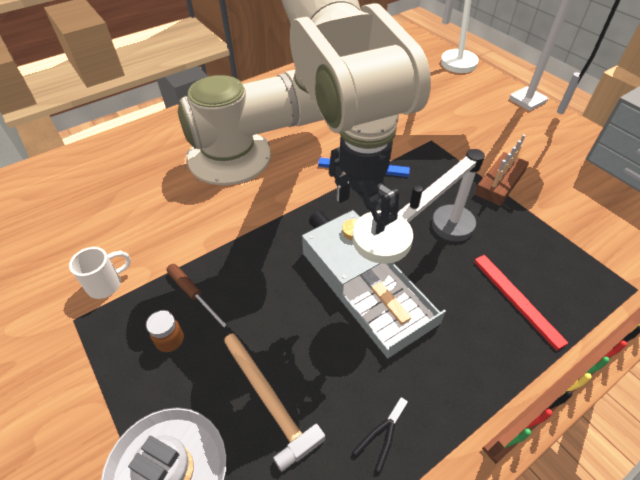

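View pics/side0.png

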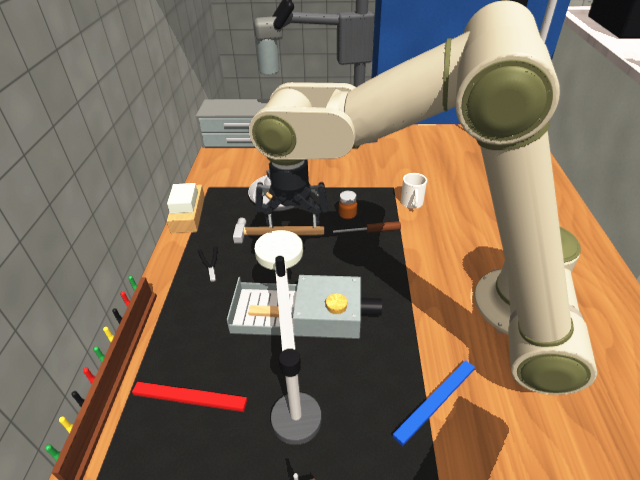

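The scene shows three bars: one in the tray with a bare wooden end (scene 390,302), a blue one (363,167) and a red one (519,300). The one in the tray, with the bare wood and emery, fits the description. The lamp head is at (384,237), the knob at (416,197) and the post cap at (476,160). Next I'll measure these and enlarge the tray.

```bash
python3 - <<'E'
from h import *
S=np.load("scene0.npz");P=S["P"];Q=np.load("side0.npz")["P"]
for n,A,pts in(("scene",P,dict(head=(390,240),knob=(416,190),cap=(476,156),stick_end=(404,316),stick=(380,290),roof=(325,240),endwallL=(441,310),endwallR=(386,350),tin=(350,229),lipR=(345,290),jar=(162,322))),
  ("side",Q,dict(head=(280,245),knob=(280,262),cap=(289,358),stick_end=(252,311),stick=(270,311),roof=(320,320),roofFR=(298,280),roofFL=(296,332),roofBR=(358,279),roofBL=(359,333),ewR=(238,282),ewL=(230,330),tin=(337,300)))):
    for k,(u,v) in pts.items():
        w=A[v-2:v+3,u-2:u+3].reshape(-1,3); print(n,k,np.round(np.median(w,0),3))
# roof rectangle
for A in(Q,P):
    m=(abs(A[...,2]-.064)<.004)&(A[...,0]>.3)&(A[...,0]<.7)&(abs(A[...,1])<.25)
    m=cv2.morphologyEx(m.astype(np.uint8),cv2.MORPH_OPEN,np.ones((5,5)))
    n,l,st,_=cv2.connectedComponentsWithStats(m)
    k=1+st[1:,4].argmax(); x=A[l==k][:,:2]
    r=cv2.minAreaRect(x.astype(np.float32)*1000); print("roof",st[k],r,cv2.boxPoints(r).tolist())
# head
for A in(Q,P):
    m=(abs(A[...,2]-.213)<.005)&(A[...,0]>.3)&(A[...,0]<.8)&(abs(A[...,1])<.4)
    x=A[m][:,:2]; print("z213",len(x),x.min(0),x.max(0))
im=cv2.imread("pics/side0.png")[220:460,200:400]; im2=cv2.imread("pics/scene0.png")[180:380,280:500]
a=cv2.resize(im,(400,480),interpolation=cv2.INTER_CUBIC); b=cv2.resize(im2,(400,480),interpolation=cv2.INTER_CUBIC); cv2.imwrite("pics/crop1.png",np.hstack([a,b]))
E
```

```text
scene head [0.604 0.026 0.213]
scene knob [0.568 0.109 0.257]
scene cap [0.54  0.308 0.217]
scene stick_end [0.659 0.044 0.019]
scene stick [0.585 0.044 0.02 ]
scene roof [0.438 0.008 0.064]
scene endwallL [0.685 0.124 0.001]
scene endwallR [ 0.695 -0.033  0.021]
scene tin [0.457 0.061 0.082]
scene lipR [ 0.537 -0.009  0.007]
scene jar [ 0.428 -0.354  0.069]
side head [0.578 0.031 0.215]
side knob [0.566 0.124 0.254]
side cap [0.535 0.317 0.218]
side stick_end [0.66  0.053 0.02 ]
side stick [0.616 0.053 0.02 ]
side roof [0.493 0.109 0.061]
side roofFR [ 0.551 -0.016  0.062]
side roofFL [0.55  0.108 0.014]
side roofBR [ 0.405 -0.016  0.064]
side roofBL [0.405 0.112 0.015]
side ewR [ 0.702 -0.023  0.041]
side ewL [0.706 0.101 0.008]
side tin [0.456 0.07  0.082]
roof [ 293  275   68   47 2421] ((477.510986328125, 41.91857147216797), (142.48843383789062, 151.1654815673828), 88.31517028808594) [[399.8662414550781, -27.072593688964844], [550.9663696289062, -31.51709747314453], [555.15576171875, 110.90973663330078], [404.05560302734375, 115.35424041748047]]
roof [ 304  216   70   67 2169] ((475.86798095703125, 27.400230407714844), (109.80951690673828, 153.83604431152344), 87.57315826416016) [[396.694091796875, -24.19828987121582], [550.3921508789062, -30.712278366088867], [555.0418701171875, 78.99874877929688], [401.34381103515625, 85.51274108886719]]
z213 2387 [ 0.51784905 -0.02306031] [0.63488986 0.33148794]
z213 2864 [ 0.51761236 -0.02338514] [0.63404746 0.32900824]
```

View pics/crop1.png

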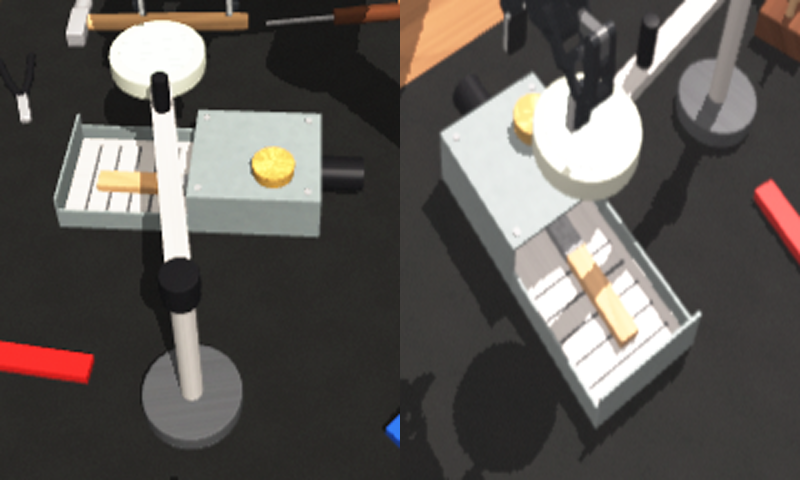

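The crop confirms it: the bare wooden bar lies in the tray's mouth (left crop ~130,182; right ~605,300), with its grey emery part going under the hood. I'll refine the lamp and stick geometry in one more measurement.

```bash
python3 - <<'E'
from h import *
for n in("side","scene"):
    A=np.load(n+"0.npz")["P"].reshape(-1,3); im=cv2.imread(f"pics/{n}0.png").reshape(-1,3).astype(int)
    def sel(x0,x1,y0,y1,z0,z1): return (A[:,0]>x0)&(A[:,0]<x1)&(A[:,1]>y0)&(A[:,1]<y1)&(A[:,2]>z0)&(A[:,2]<z1)
    h=sel(.5,.66,-.05,.075,.209,.2165)&(im.min(1)>150); print(n,"head",h.sum(),cv2.minEnclosingCircle(A[h][:,:2].astype(np.float32)),A[h].mean(0))
    k=sel(.53,.61,.08,.15,.225,.262)&(im.max(1)<70); print("knob",k.sum(),A[k].mean(0),A[k].min(0),A[k].max(0))
    c=sel(.48,.58,.26,.37,.19,.26)&(im.max(1)<70); print("cap",c.sum(),A[c].mean(0),A[c].min(0),A[c].max(0))
    f=sel(.45,.62,.24,.40,.008,.05); print("foot",f.sum(),cv2.minEnclosingCircle(A[f][:,:2].astype(np.float32)))
    s=sel(.54,.70,-.02,.10,.015,.026)&(im[:,2]-im[:,0]>40); r=cv2.minAreaRect((A[s][:,:2]*1000).astype(np.float32)); print("stick",s.sum(),r,A[s].mean(0),cv2.boxPoints(r).round(1).tolist())
E
```

```text
side head 1094 ((0.5826263427734375, 0.029176587238907814), 0.05284447222948074) [0.58259387 0.03066292 0.21402408]
knob 132 [0.56746501 0.12163257 0.24544825] [0.55987976 0.11074933 0.22545378] [0.57646184 0.12678783 0.26098727]
cap 457 [0.53390906 0.31918808 0.21224443] [0.51712882 0.2976592  0.19017409] [0.55205848 0.33148794 0.22117401]
foot 1829 ((0.5356568098068237, 0.3139944076538086), 0.050567902624607086)
stick 268 ((632.2613525390625, 46.79082489013672), (27.168498992919922, 73.62303161621094), 85.70894622802734) [0.63210405 0.04809173 0.02012826] [[594.5, 36.0], [668.0, 30.5], [670.0, 57.599998474121094], [596.5999755859375, 63.099998474121094]]
scene head 1665 ((0.5826970338821411, 0.028061063960194588), 0.052464164793491364) [0.59083479 0.0205179  0.21299514]
knob 131 [0.56990175 0.10919518 0.24280089] [0.55897596 0.10501876 0.2252372 ] [0.57660676 0.12219248 0.25817238]
cap 69 [0.54680277 0.304344   0.20526822] [0.52358186 0.29492335 0.19034188] [0.5526001  0.3134542  0.21858528]
foot 1110 ((0.535663366317749, 0.3113384246826172), 0.051053643226623535)
stick 522 ((617.1791381835938, 44.5818977355957), (26.0477352142334, 102.8904037475586), 84.95509338378906) [0.61894244 0.04399102 0.0192897 ] [[564.7999877929688, 36.099998474121094], [667.2999877929688, 27.100000381469727], [669.5999755859375, 53.0], [567.0999755859375, 62.099998474121094]]
```

Request:
{"op": "arm_command", "data": {"turn": [[0,0,0],[0,0,-1],[0,0,-0.9],[0,0,0],[0,0,0]], "xyz": [[0,0,-1],[1,0.2,-0.4],[1,0.08,0],[0.32,0,0],[0,0,0]], "claw": [85,85,60,60,60], "squeeze": 20}}

```text
time_s: 0.6
position: [0.5555, 0.1134, 0.2992]
tool_rot: [[-0.168, 0.986, -0.001], [0.986, 0.168, 0.0], [0.0, -0.001, -1.0]]
ft_force: [0.1, -0.1, -0.1]
grip_width: 0.0598
gripper_force: 0.0
```

Request:
{"op": "arm_command", "data": {"turn": [[0,0,0],[0,0,0],[0,0,0],[0,0,0],[0,0,0],[0,0,0],[0,0,0]], "xyz": [[0.02,0.26,0],[0,0,0.72],[0,0,0.72],[0,0,0],[0,0,0],[0,0,0],[0,0,0]], "claw": [60,60,60,5,5,5,5]}}

```text
time_s: 1.3
position: [0.5696, 0.114, 0.2297]
tool_rot: [[-0.164, 0.986, 0.004], [0.986, 0.164, -0.001], [-0.001, 0.004, -1.0]]
ft_force: [0.9, -3.4, 4.5]
grip_width: 0.0173
gripper_force: 22.9
```

Request:
{"op": "arm_command", "data": {"turn": [[0,0,-1],[0,0,-1],[0,0,-1],[0,0,-1],[0,0,-1],[0,0,-1],[0,0,-1],[0,0,-1],[0,0,-1],[0,0,-1],[0,0,-1],[0,0,0]], "xyz": [[0.015,0.35,0],[0.015,0.35,0],[0.015,0.35,0],[0.015,0.35,0],[0.015,0.35,0],[0.015,0.35,0],[0.015,0.35,0],[0.015,0.35,0],[0.015,0.35,0],[0.015,0.35,0],[0.015,0.35,0],[0,0,0]], "claw": [5,5,5,5,5,5,5,5,5,5,5,5]}}

```text
time_s: 2.5
position: [0.7174, 0.2286, 0.2297]
tool_rot: [[-0.905, 0.426, 0.004], [0.426, 0.905, 0.002], [-0.003, 0.003, -1.0]]
ft_force: [-2.7, 2.6, 4.7]
grip_width: 0.0171
gripper_force: 23.0
```

Request:
{"op": "arm_command", "data": {"turn": [[0,0,0],[0,0,0],[0,0,0],[0,0,0],[0,0,0],[0,0,0],[0,0,0]], "xyz": [[0,0,0],[0,0,0],[0,0,0],[0,0,-0.7],[0,0,-0.7],[0,0,0],[0,0,0]], "claw": [60,60,60,60,60,60,60]}}

```text
time_s: 3.2
position: [0.7171, 0.2257, 0.2981]
tool_rot: [[-0.902, 0.431, 0.001], [0.431, 0.902, 0.0], [-0.001, 0.001, -1.0]]
ft_force: [-0.2, 0.1, -0.4]
grip_width: 0.06
gripper_force: 0.0
```

Request:
{"op": "arm_command", "data": {"turn": [[0,0,0],[0,0,0],[0,0,0],[0,0,0],[0,0,0],[0,0,-1],[0,0,-1],[0,0,-1],[0,0,-1],[0,0,-0.14],[0,0,0]], "xyz": [[0.05,-0.84,0],[0.05,-0.84,0],[0.05,-0.84,0],[0.05,-0.84,0],[0.05,-0.84,0],[0,0,0.8],[0,0,0.8],[0,0,0.8],[0,0,0.5],[0,0,0],[0,0,0]], "claw": [60,60,60,60,60,60,60,60,60,60,60]}}

```text
time_s: 4.3
position: [0.6151, 0.0418, 0.1527]
tool_rot: [[-0.996, 0.086, -0.001], [0.086, 0.996, 0.0], [0.001, 0.0, -1.0]]
ft_force: [0.4, -0.4, 0.9]
grip_width: 0.0599
gripper_force: 0.0
```

```bash
python3 - <<'E'
from h import *
o=env.observe(); print(o["time_s"],o["position"],o["tool_rot"].round(3).tolist(),o["q"].round(1))
im,d,i=grab("side"); cv2.imwrite("pics/side1.png",im)
im2,d2,i2=grab("scene")
for im_,d_,i_ in((im,d,i),(im2,d2,i2)):
    A=cloud(d_,i_).reshape(-1,3); c=im_.reshape(-1,3).astype(int)
    s=(A[:,0]>.54)&(A[:,0]<.70)&(A[:,1]>-.02)&(A[:,1]<.10)&(A[:,2]>.015)&(A[:,2]<.026)&(c[:,2]-c[:,0]>40)
    r=cv2.minAreaRect((A[s][:,:2]*1000).astype(np.float32)); print(s.sum(),r,cv2.boxPoints(r).round(0).tolist())
    h=(A[:,0]>.65)&(A[:,1]>.08)&(abs(A[:,2]-.213)<.004)&(c.min(1)>150); print(h.sum(),cv2.minEnclosingCircle(A[h][:,:2].astype(np.float32)))
w,_,iw=grab("wrist"); cv2.imwrite("pics/wrist1.png",w)
E
```

```text
4.3 [0.61510211 0.04178328 0.15273176] [[-0.996, 0.086, -0.001], [0.086, 0.996, 0.0], [0.001, 0.0, -1.0]] [ -7.1  32.   70.3   0.   77.7 -92.2]
372 ((619.3633422851562, 46.806434631347656), (29.229854583740234, 101.66796875), 88.3768081665039) [[568.0, 34.0], [670.0, 31.0], [671.0, 60.0], [569.0, 63.0]]
2297 ((0.7464090585708618, 0.22134731709957123), 0.10841964185237885)
514 ((617.7251586914062, 45.46731185913086), (25.973194122314453, 101.06891632080078), 86.52417755126953) [[566.0, 36.0], [667.0, 29.0], [669.0, 55.0], [568.0, 61.0]]
3161 ((0.7450040578842163, 0.21612496674060822), 0.10763704776763916)
```

View pics/side1.png

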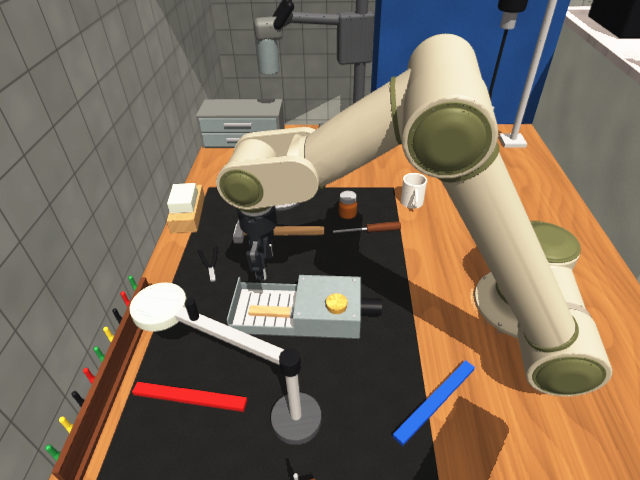

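View pics/wrist1.png

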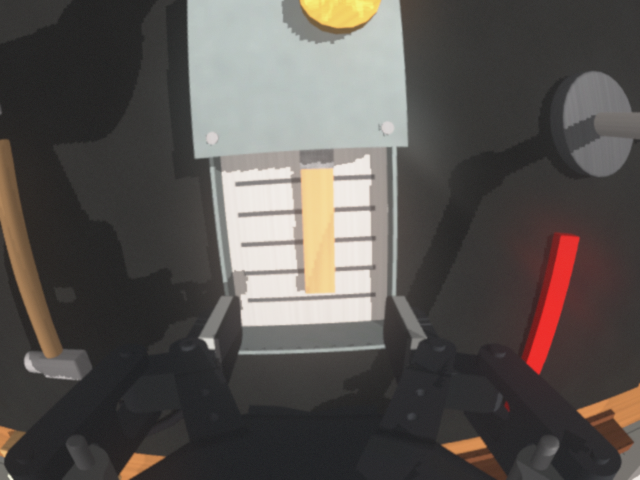

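The wrist view shows the stick (about 318,230) centred between the fingers and running along the tool's x axis. In the side view the lamp head (158,305) is clear of the tray. I'll descend now.

Request:
{"op": "arm_command", "data": {"turn": [[0,0,0],[0,0,0],[0,0,0],[0,0,0],[0,0,0],[0,0,0]], "xyz": [[0,0.07,0.7],[0,0,0.7],[0,0,0.7],[0,0,0.6],[0,0,0],[0,0,0]], "claw": [60,60,60,60,60,60], "squeeze": 60}}

```text
time_s: 5.05
position: [0.6163, 0.0453, 0.019]
tool_rot: [[-0.996, 0.084, 0.002], [0.084, 0.996, -0.0], [-0.002, -0.0, -1.0]]
ft_force: [-0.1, 0.4, 0.5]
grip_width: 0.0598
gripper_force: 0.0
```

Request:
{"op": "arm_command", "data": {"turn": [[0,0,0],[0,0,0],[0,0,0],[0,0,0],[0,0,0],[0,0,0]], "xyz": [[0,0,0.16],[0,0,0],[0,0,0],[0,0,0],[0,0,0],[0,0,0]], "claw": [60,60,10,10,10,10]}}

```text
time_s: 5.65
position: [0.6159, 0.0453, 0.0104]
tool_rot: [[-0.996, 0.084, 0.001], [0.084, 0.996, -0.0], [-0.001, -0.0, -1.0]]
ft_force: [0.6, 0.2, 5.6]
grip_width: 0.0223
gripper_force: 59.5
```

Request:
{"op": "arm_command", "data": {"turn": [[0,0,0],[0,-0.5,0],[0,-0.5,0],[0,-0.5,0],[0,-0.5,0],[0,-0.5,0],[0,-0.5,0],[0,0,0],[0,0,0]], "xyz": [[0,0,-0.05],[0.004,0,-0.16],[0.004,0,-0.16],[0.004,0,-0.16],[0.004,0,-0.16],[0.004,0,-0.16],[0.004,0,-0.16],[0,0,0],[0,0,0]], "claw": [10,10,10,10,10,10,10,10,10]}}

```text
time_s: 6.55
position: [0.6091, 0.0459, 0.0594]
tool_rot: [[-0.963, 0.084, 0.257], [0.081, 0.996, -0.022], [-0.258, 0.0, -0.966]]
ft_force: [0.1, 0.5, -0.8]
grip_width: 0.0222
gripper_force: 58.8
```

```bash
python3 - <<'E'
from h import *
im,d,i=grab("side"); cv2.imwrite("pics/side2.png",cv2.resize(im[180:380,180:400],None,fx=2.5,fy=2.5))
A=cloud(d,i); c=im.astype(int)
im2,d2,i2=grab("scene");B=cloud(d2,i2);c2=im2.astype(int)
for A,c in((A,c),(B,c2)):
    m=(A[...,0]>.54)&(A[...,0]<.72)&(abs(A[...,1]-.045)<.05)&(A[...,2]>.02)&(A[...,2]<.14)&(c[...,2]-c[...,0]>40)
    P=A[m]; print(len(P)); 
    if len(P)>20:
        print(P[P[:,0].argmax()].round(3),P[P[:,2].argmax()].round(3),np.degrees(np.arctan(np.polyfit(P[:,0],P[:,2],1)[0])))
E
```

```text
360
[0.66  0.054 0.072] [0.612 0.083 0.116] 14.795899316321867
357
[0.66  0.051 0.073] [0.608 0.031 0.108] 10.780177717074933
```

View pics/side2.png

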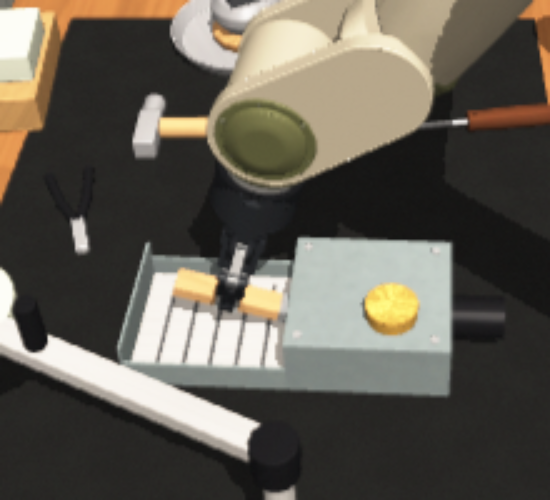

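The bar is tilted 15°: bare end at about z 0.077, inner end at about 0.015 under the hood and nothing touching. Next I'll pull along the stick's axis.

Request:
{"op": "arm_command", "data": {"turn": [[0,0,0],[0,0,0],[0,0,0],[0,0,0],[0,0,0],[0,0,0],[0,0,0],[0,0,0],[0,0,0]], "xyz": [[-0.3,0,0],[-0.3,0,0],[-0.3,0,0],[-0.3,0,0],[-0.3,0,0],[-0.3,0,0],[-0.3,0,0],[-0.3,0,0],[0,0,0]], "claw": [10,10,10,10,10,10,10,10,10]}}

```text
time_s: 7.55
position: [0.7261, 0.0358, 0.0903]
tool_rot: [[-0.962, 0.084, 0.259], [0.081, 0.996, -0.022], [-0.26, -0.0, -0.966]]
ft_force: [-0.1, 0.8, -1.1]
grip_width: 0.022
gripper_force: 58.8
```

Request:
{"op": "arm_command", "data": {"turn": [[0,0,0],[0,0,0],[0,0,0],[0,0,0]], "xyz": [[-0.25,0,0],[-0.25,0,0],[-0.2,0,0],[0,0,0]], "claw": [10,10,10,10]}}

```text
time_s: 7.95
position: [0.7586, 0.0332, 0.0991]
tool_rot: [[-0.963, 0.084, 0.258], [0.081, 0.996, -0.022], [-0.258, 0.0, -0.966]]
ft_force: [0.7, -0.3, -2.0]
grip_width: 0.0221
gripper_force: 58.8
```

```bash
python3 - <<'E'
from h import *
im,d,i=grab("side"); cv2.imwrite("pics/side3.png",cv2.resize(im[180:380,100:400],None,fx=2.5,fy=2.5)); print(env.observe()["q"].round(1),env.observe()["position"].round(4))
E
```

```text
[ -6.5  42.6  60.2   0.5  62.3 -91.9] [0.7579 0.0334 0.0988]
```

View pics/side3.png

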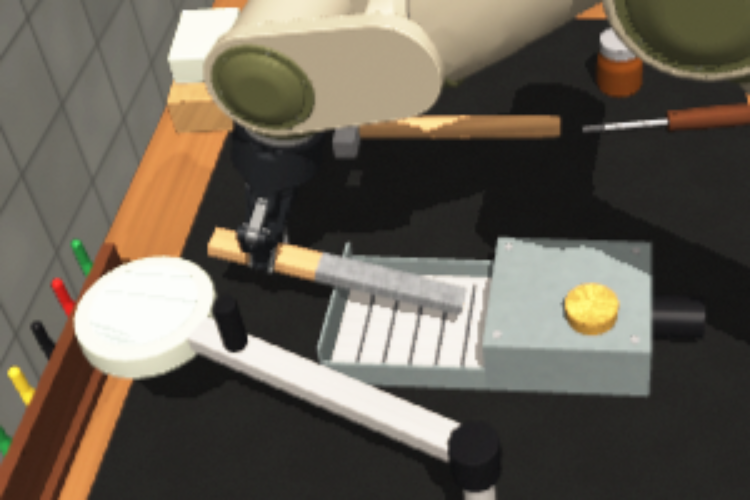

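Request:
{"op": "arm_command", "data": {"turn": [[0,0,0],[0,0,0],[0,0,0],[0,0,0],[0,0,0],[0,0,0],[0,0,0],[0,0,0],[0,0,0],[0,0,0],[0,0,0],[0,0,0]], "xyz": [[-0.077,0,-0.29],[-0.077,0,-0.29],[-0.077,0,-0.29],[-0.077,0,-0.29],[-0.077,0,-0.29],[-0.077,0,-0.29],[0,0,0],[0,0,0],[0,0,0],[0,0,0],[0,0,0],[0,0,0]], "claw": [10,10,10,10,10,10,10,10,10,10,10,10]}}

```text
time_s: 9.2
position: [0.7581, 0.0334, 0.1893]
tool_rot: [[-0.963, 0.084, 0.257], [0.081, 0.996, -0.022], [-0.258, 0.0, -0.966]]
ft_force: [0.2, -0.0, -0.9]
grip_width: 0.0219
gripper_force: 58.8
```

```bash
python3 - <<'E'
from h import *
im,d,i=grab("side"); cv2.imwrite("pics/side4.png",im)
A=cloud(d,i)
m=(A[...,0]>.54)&(A[...,0]<.9)&(abs(A[...,1]-.04)<.06)&(A[...,2]>.09)&(A[...,2]<.26)
P=A[m]; j=P[:,0].argsort(); print(P[j[5]],P[j[-5]])
E
```

```text
[0.57679276 0.03330858 0.15043287] [0.80698733 0.04162897 0.21033449]
```

View pics/side4.png

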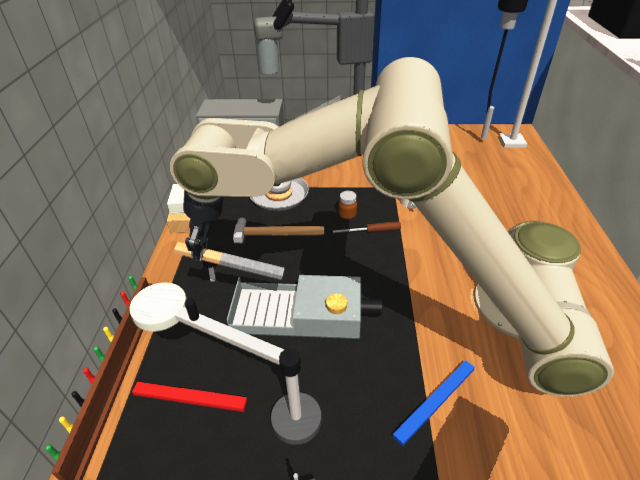

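The stick is held clear, with its ends (180,248) and (283,272) at z of about 0.21 and 0.15. The lamp is aside and the bystanders are where they were. I'm handing in the job.

```bash
python3 -c "
from rig import env
print(env.close_job())"
```

```text
the job is handed in; nothing more can be done
None
```

I handed the job in with the emery stick held still, its ends at about 0.15 and 0.21 m above the bench, touching nothing but the gripper; the lamp is aside and the other things look undisturbed, but the hand-in returned no verdict.

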